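# Pack a round glass flask in its canister

## Task

The green round glass flask is lying aslant on its wooden rest. Stand it upright in the cork ring of the black ring stand and let go of it there; then take it again from above and lower it gently, neck up, into the deep blue canister until it stands upright in the cork ring at the bottom, and let go. It is thin glass: never bump, drop or tip it over, and leave the other things on the bench where they are.

Things in the scene. Friction and masses are not known exactly. Their poses are not given: they have to be found in the camera images.
- flask: green round glass flask, 139 mm long: ball bulb 66 mm across on a small flat foot (32 mm across), straight neck 24 mm across (27 mm lip). Origin: centre of the bulb, 34 mm above the foot; +z along the neck, which ends 105 mm from the origin. At first +z leans 40 degrees from vertical, its neck (82 to 94 mm from the origin) on a flat bar 34 mm wide; the neck is free on both sides from 36 to 75 mm
- rest: fixed wooden rest, base plate 165 x 100 x 8 mm, with a sloping cork foot plate, a V under the bulb, and a post with a flat bar under the neck, 120 mm high. Origin on the table under the centre of the resting bulb, which is 62 mm up; the flask leans towards its +x; the base plate runs from x = -50 to +115 mm, the post stands at x = 68 to 82 mm
- ring_stand: fixed ring stand: black steel disc 110 mm across, 6 mm thick, with a cork ring on it, 90 mm outside, hole 56 mm, its top 16 mm above the table; the foot of the flask stands on the disc inside the ring. Origin on the table under its centre
- ring_seat (a point): where the centre of the flask's bulb is when the flask stands in the ring of the ring stand: on its axis, 40 mm above the table
- canister: fixed deep blue round canister, open at the top, 138 mm outside, 130 mm inside, 155 mm high, floor 5 mm thick; on the floor a cork ring, hole 56 mm, top 15 mm above the table. Origin on the table under its centre. A standing flask ends 11 mm below the rim, so fingers holding its neck go down inside: open them only part way there
- canister_seat (a point): where the centre of the flask's bulb is when the flask stands in the cork ring in the blue canister: on its axis, 39 mm above the table
- full_canister: fixed bare aluminium canister of the same size that already holds an amber flask; it may stand on either side of the blue one. Origin on the table under its centre. Leave alone
- screwdriver: loose screwdriver with orange handle, 180 mm long, lying flat. Leave alone
- amber_jar: loose amber jar, 64 mm across, 90 mm high, standing. Leave alone
- wood_bar: loose dark wooden bar 220 x 35 x 25 mm, lying flat. Leave alone
- mug: loose white mug, 76 mm across, 85 mm high. Leave alone
- spatula: loose spatula with black handle, 190 mm long, lying flat. Leave alone
There are look-alikes about, which are no part of the job. Of the things that look like the flask, the larger one is meant.

How it is judged:
By the outcome, as a careful person would: the job done as asked, in the order asked, and still so for the second after the job is handed in, with the robot touching nothing.
It also fails if it takes over 56 s, if anything falls off the work surface, if the arm or the gripper's body presses on something with over 40 N, if the wrist force passes 120 N, or if a joint passes its speed limit or range.

## Robot

A 6-joint arm with a two-finger parallel gripper is mounted at the origin on the work surface. World frame = base frame: x ahead of the robot, y to its left, z up, the work surface at z = 0. Lengths are in mm, angles in rad, forces in N, time in s.
With the tool pointing down it reaches from about 350 to 975 mm from the base axis. Payload 7.1 kg.
Tool frame: the origin (TCP) lies midway between the tips of the shut fingers; the grasp point (between the pads) lies 19 mm behind it; z points along the fingers, y is the line along which they close (so a half turn about z gives the same grasp; the last joint's range is limited). The gripper opens to 88 mm and grips with 3 to 60 N. Pads are 20 mm wide; open, the fingers measure 115 mm over their backs; the gripper's body (75 mm by 178 mm) begins 61 mm behind the grasp point.
Start: joints at [-1.302, 0.423, 1.63, -0, 1.089, -0.019], TCP at [177.42, -599.272, 222.675] pointing down, gripper open.
Joint ranges: [-3, 3], [-0.9, 2.11], [0.09, 2.58], [-1.31, 4.45], [0.11, 2.69], [-2.54, 2.54]. Speed limits (rad/s): [2.39, 2.39, 3.01, 3.14, 3.14, 3.14].

## Interface

Orientations are given as a rotation vector (axis times angle).
In Python, from workcell import ctrl gives the robot as it stands.
- The arm moves only by the shell command python3 -m inch 'ROWS' [OPENING]. ROWS is JSON, a list of rows, each an object with "xyz": the shift along the tool's x, y, z in mm, a list of three; "rot": the turn, a rotation vector about the tool's x, y, z in rad, a list of three. In form: [{"xyz": [dx, dy, dz], "rot": [ax, ay, az]}, ...]. A call has 1 to 12 rows; each row is the pose to reach, as a shift and turn from the pose commanded when the call began, along the tool's axes at that moment; what a row does not reach only later rows make up. A row lasts 1/12 s, in which the tool goes at most 41.7 mm and 7.16 degrees, less where a joint would pass 70% of its speed; a pose out of reach is approached as far as the arm can. A call with a gripper value outside its range is refused whole. OPENING is the closure in counts, from 0 (fully open) to 255 (shut), set as the call begins (- or left out, the last holds). The fingers move at their own pace and stop on an object; the grip force is fixed at half the most. Time passes only in rows, so rows that repeat a pose let the fingers close. It gives the time, the measured TCP pose, the force, the opening and the grip force at its end, in the units of the state.
- ctrl.get_obs(): the state, without advancing time (a new reading comes with each control period).
- ctrl.get_image(name): name is "side" or "top"; returns the picture (384x512x3 uint8, red, green, blue); there is no depth.
- ctrl.camera_model(name): a dict with "fx", "fy", "cx", "cy" (pixels), "position" and "attitude" of the camera in the world. Camera axes: x right, y up, looking along -z (the intrinsics and any distortion apply to the point x, -y, -z); pixel columns grow to the right and rows downward; lengths in mm; the calibration is good to about 2 mm. A picture is of the moment at which its call begins. camera_model takes no time and is no camera call.
- ctrl.close_job(): hands the job in; it is judged then, once.
The state is a dict: "t": time; "qpos": joint angles; "qvel": joint speeds; "joint_torque": joint torques, N m; "ee_pos": TCP position; "orientation": TCP orientation; "ft_force": force on the tool from outside, world axes, zero at the start; "moment": the same for the moment, N m; "width": finger opening in mm; "grasp_force": force on a finger pad.
Only numpy, scipy, OpenCV 4.12 (cv2) and the standard library are available. Lean on these libraries where they do the work, as an engineer would, in place of code of your own. Each camera call takes 0.05 s, during which the arm holds its last target. There are 200 camera calls.

## Working session

There is one attempt and no reset: what is moved stays moved. The work goes in short steps, Python scripts to look and compute and a shell command to move; the robot and the scene stay as the last step left them, time stands still between calls to the robot, and variables do not carry over. Pictures are saved under pics/ and viewed, at most 10 in all, crops included, and the job is handed in when it is done.

```bash
mkdir -p pics; ls; python3 - <<'E'
from workcell import ctrl
import cv2
for n in("side","top"):
    im=ctrl.get_image(n); cv2.imwrite(f"pics/{n}0.png",im[:,:,::-1]); print(n,ctrl.camera_model(n))
print(ctrl.get_obs())
E
```

```text
pics
side {'fx': 366.5687096023099, 'fy': 366.5687096023099, 'cx': 250.31721083619118, 'cy': 193.6312284027861, 'position': array([ 419.95899634, -591.89991376,  802.63205605]), 'attitude': array([ 0.74432019, -0.06940628, -0.15878643])}
top {'fx': 451.44441617330097, 'fy': 451.44441617330097, 'cx': 250.37015065458775, 'cy': 188.74105452045913, 'position': array([ 325.02235772,   66.15309464, 1297.85767749]), 'attitude': array([ 0.13142949, -0.12981604, -1.56046689])}
{'t': 0.1, 'qpos': array([-1.30201849e+00,  4.23739726e-01,  1.63057166e+00,  2.68143988e-05,
        1.08862530e+00, -1.90380731e-02]), 'qvel': array([-0.00123111, -0.00209611, -0.00188766,  0.00053249,  0.00106652,
       -0.00012572]), 'joint_torque': array([-6.05052210e-04, -5.45616281e+01, -2.74325198e+01,  6.44912012e-02,
        1.87614129e-02, -6.69795099e-06]), 'ee_pos': array([ 177.29128357, -598.81936964,  222.0113282 ]), 'orientation': array([-3.10779843e+00, -4.50330305e-01,  2.25830736e-04]), 'ft_force': array([ 0.08161501, -0.20997908, -0.43188356]), 'moment': array([-0.02810729, -0.03806582,  0.02485591]), 'grasp_force': 0.0, 'width': 87.72965720044515}
```

View pics/side0.png

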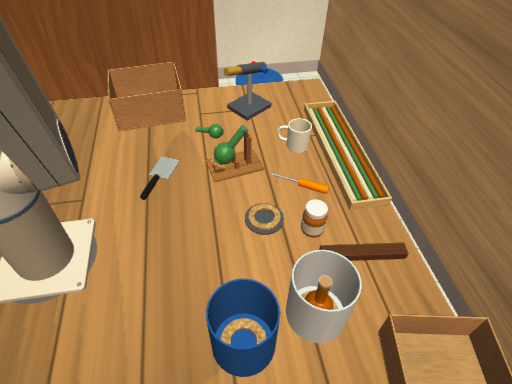

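View pics/top0.png

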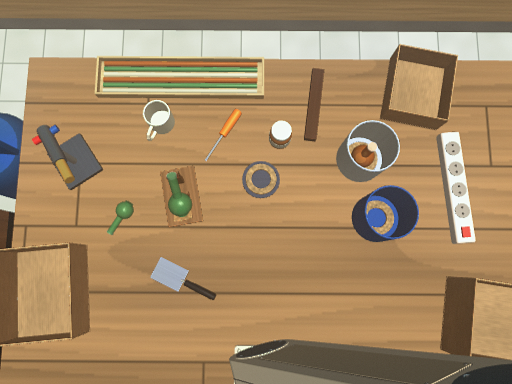

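```bash
cat > h.py <<'E'
import numpy as np, cv2
from scipy.spatial.transform import Rotation as R
from workcell import ctrl
C={n:ctrl.camera_model(n) for n in("side","top")}
def ray(n,u,v):
    c=C[n]; d=R.from_rotvec(c['attitude']).apply([(u-c['cx'])/c['fx'],-(v-c['cy'])/c['fy'],-1]); return c['position'],d/np.linalg.norm(d)
def plane(n,u,v,z):
    p,d=ray(n,u,v); return p+d*(z-p[2])/d[2]
def proj(n,P):
    c=C[n]; q=R.from_rotvec(c['attitude']).inv().apply(np.asarray(P)-c['position']); return np.array([c['cx']+c['fx']*q[0]/-q[2],c['cy']-c['fy']*q[1]/-q[2]])
def tri(a,b):
    (p,d),(q,e)=ray("side",*a),ray("top",*b); s=np.linalg.lstsq(np.c_[d,-e],q-p,rcond=None)[0]
    A,B=p+s[0]*d,q+s[1]*e; return (A+B)/2,np.linalg.norm(A-B)
def big(m,roi):
    z=np.zeros(m.shape,np.uint8); x0,y0,x1,y1=roi; z[y0:y1,x0:x1]=m[y0:y1,x0:x1]
    k,l,s,_=cv2.connectedComponentsWithStats(z); return (l==1+np.argmax(s[1:,4])).astype(np.uint8)
def green(im): 
    h=cv2.cvtColor(im,cv2.COLOR_RGB2HSV); return ((h[...,0]>50)&(h[...,0]<90)&(h[...,1]>90)).astype(np.uint8)
def blue(im):
    h=cv2.cvtColor(im,cv2.COLOR_RGB2HSV); return ((h[...,0]>98)&(h[...,0]<130)&(h[...,1]>130)).astype(np.uint8)
E
cat > m1.py <<'E'
from h import *
im={n:cv2.imread(f"pics/{n}0.png")[:,:,::-1].copy() for n in C}
fl={}
for n,roi in(("side",(205,115,262,180)),("top",(155,160,205,225))):
    m=big(green(im[n]),roi); d=cv2.distanceTransform(m,cv2.DIST_L2,5); r=d.max(); v,u=np.argwhere(d>r-.6).mean(0)
    ys,xs=np.nonzero(m); D=np.hypot(xs-u,ys-v); 
    k=D>1.25*r; i=np.argmax(D)
    l=cv2.fitLine(np.c_[xs[k],ys[k]].astype(np.float32),cv2.DIST_L2,0,.01,.01).ravel()
    print(n,m.sum(),"bulb",u,v,r,"tip",xs[i],ys[i],"neck line",l); fl[n]=(u,v,l)
P,e=tri(fl["side"][:2],fl["top"][:2]); print("bulb",P,e)
N=[]
for n in C:
    u,v,l=fl[n]; _,a=ray(n,l[2]-20*l[0],l[3]-20*l[1]);_,b=ray(n,l[2]+20*l[0],l[3]+20*l[1]); N.append(np.cross(a,b))
ax=np.cross(*N); ax/=np.linalg.norm(ax); ax*=np.sign(ax[2]); print("axis",ax,"tilt",np.degrees(np.arccos(ax[2])),"az",np.degrees(np.arctan2(ax[1],ax[0])))
for n,roi in(("side",(200,275,285,376)),("top",(345,180,425,248))):
    m=big(blue(im[n]),roi); c=max(cv2.findContours(m,0,2)[0],key=cv2.contourArea); h=cv2.convexHull(c)[:,0].astype(float)
    # rim: hull points cast to z=155, robust circle r~67 
    pts=[]
    dense=np.concatenate([np.linspace(h[i],h[(i+1)%len(h)],2)[:1] for i in range(len(h))])
    Q=np.array([plane(n,*p,155)[:2] for p in c[:,0]])
    best=(0,)
    rng=np.random.default_rng(0)
    for _ in range(4000):
        a=Q[rng.choice(len(Q),3,False)]
        A=np.c_[2*a,np.ones(3)]
        try:s=np.linalg.solve(A,(a**2).sum(1))
        except: continue
        rr=np.sqrt(max(0,s[2]+s[0]**2+s[1]**2))
        if abs(rr-69)>5: continue
        k=(abs(np.hypot(*(Q-s[:2]).T)-rr)<1.5)
        if k.sum()>best[0]: best=(k.sum(),s[:2],rr,k)
    a=Q[best[3]]; s=np.linalg.lstsq(np.c_[2*a,np.ones(len(a))],(a**2).sum(1),rcond=None)[0]
    print(n,"canister",s[:2],np.sqrt(s[2]+s[0]**2+s[1]**2),best[0],len(Q))
for n,roi in(("side",(235,195,295,240)),("top",(238,155,285,202))):
    h=cv2.cvtColor(im[n],cv2.COLOR_RGB2HSV); g=(h[...,1]<80)&(h[...,2]<140)
    m=big(g.astype(np.uint8),roi); c=max(cv2.findContours(m,0,2)[0],key=cv2.contourArea); E=cv2.fitEllipse(cv2.convexHull(c)); 
    Q=np.array([plane(n,*p,6)[:2] for p in cv2.convexHull(c)[:,0]]); (x,y),r=cv2.minEnclosingCircle(Q.astype(np.float32))
    p=plane(n,*E[0],5)
    h2=((h[...,0]>8)&(h[...,0]<25)&(h[...,1]>90)).astype(np.uint8); hull=np.zeros_like(h2); cv2.fillConvexPoly(hull,cv2.convexHull(c),1); hull=cv2.erode(hull,None,iterations=2)
    ck=big(h2*hull,roi); cc=cv2.convexHull(max(cv2.findContours(ck,0,2)[0],key=cv2.contourArea)); F=cv2.fitEllipse(cc)
    print(n,"stand",E,p,(x,y,r),"cork",F,plane(n,*F[0],16))
E
python3 m1.py
```

```text
side 492 bulb 223.6 153.2 9.7876 tip 244 126 neck line [  0.635913    -0.77176076 238.0822     135.00685   ]
top 279 bulb 181.0 209.0 5.0 tip 178 192 neck line [  0.97932893  -0.20227417 179.01704    199.82387   ]
bulb [481.12027906 258.83562795  64.2676168 ] 12.930373838596056
axis [ 0.02531995 -0.69999764  0.71369616] tilt 44.46355389795802 az -87.92843035367089
side canister [ 460.78465255 -293.23248587] 67.33498507343427 59 117
top canister [ 460.18371606 -290.64022984] 66.35318937681352 83 168
side stand ((263.8548889160156, 218.3459014892578), (31.078420639038086, 38.72734451293945), 92.98169708251953) [570.88066278  36.05795828   5.        ] (571.5839233398438, 36.8231086730957, 55.4215202331543) cork ((263.9720153808594, 217.33119201660156), (24.49786949157715, 32.06880187988281), 91.73052978515625) [569.81195947  30.87055898  16.        ]
top stand ((260.5024108886719, 179.24578857421875), (36.58607864379883, 37.334957122802734), 88.81206512451172) [570.52709768  38.84236702   5.        ] (570.6581420898438, 38.953975677490234, 54.73698425292969) cork ((260.6477355957031, 178.75729370117188), (30.178428649902344, 30.69401741027832), 118.8435287475586) [569.8775555   38.65865949  16.        ]
```

```bash
python3 - <<'E'
from h import *
a=cv2.imread("pics/top0.png")[155:235,150:215]; b=cv2.imread("pics/side0.png")[115:190,200:270]
A=cv2.resize(a,(390,480),interpolation=0);B=cv2.resize(b,(400,480),interpolation=0)
cv2.imwrite("pics/z.png",np.hstack([A,B]))
h=cv2.cvtColor(a,cv2.COLOR_BGR2HSV)
for r,c in((50,30),(45,30),(30,25),(25,23),(55,35),(35,27)): print(h[r,c])
E
```

```text
[ 55  92 172]
[ 54  98 166]
[ 50 107 119]
[ 50 103 116]
[ 54 107 122]
[ 51 105 117]
```

View pics/z.png

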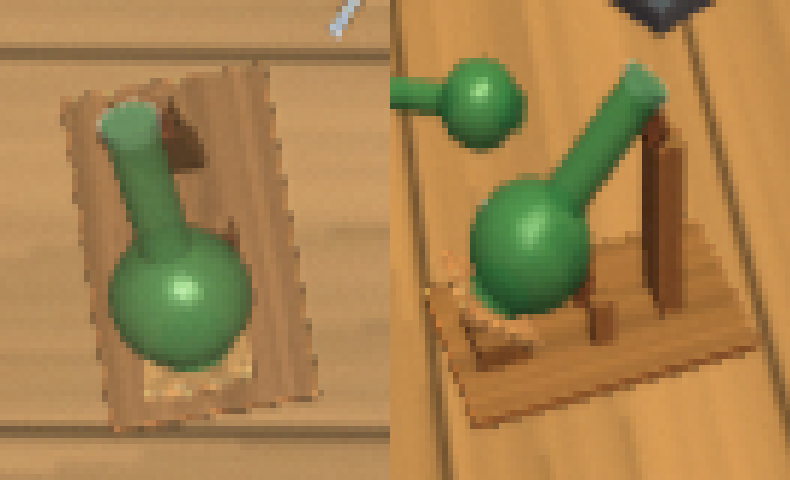

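The zoom shows the flask bulb at top-view px (180,205) with its lip at (172,176); in the side view the bulb is at (224,153) and the lip at (244,127). The top-view hue is lower, so I'm relaxing the mask.

```bash
sed -i 's/h\[...,0\]>50)&(h\[...,0\]<90)&(h\[...,1\]>90)/h[...,0]>38)\&(h[...,0]<90)\&(h[...,1]>60)/' h.py; python3 m1.py | head -4; python3 - <<'E'
from h import *
c=[plane("top",150+x/6,155+y/6,8) for x,y in((60,100),(265,68),(320,395),(112,430))]
c=np.array(c)[:,:2]; print(c); d=(c[0]+c[1]-c[2]-c[3])/2; w=(c[1]-c[0]+c[2]-c[3])/2
print("len,width",np.hypot(*d),np.hypot(*w)); 
az=np.arctan2(d[1],d[0]); az2=np.arctan2(w[0],-w[1])
print("az",np.degrees(az),np.degrees(az2))
print("origin",c.mean(0)-32.5*d/np.hypot(*d))
E
```

```text
side 526 bulb 224.0 153.0 10.3938 tip 246 127 neck line [  0.63808167  -0.7699687  238.53247    134.55194   ]
top 605 bulb 179.5 203.5 10.984499 tip 171 172 neck line [  0.27854058   0.9604245  172.83125    181.14375   ]
bulb [489.6435355  263.48219391  61.92979893] 1.0027803194990108
axis [0.64886844 0.12003797 0.7513725 ] tilt 41.29059179658216 az 10.480988558993616
[[590.59040504 332.02976989]
 [607.12125221 232.82349488]
 [447.74852303 202.25771974]
 [430.41722989 300.91341143]]
len,width 162.72236368976797 100.36932102930729
az 10.925463394453493 9.711528068304167
origin [487.05842876 260.84631463]
```

```bash
cat > g.py <<'E'
from h import *
AZ=np.radians(10.3); B0=np.array([488.5,262.5,62]); ST=np.array([571,37.5]); CA=np.array([460.5,-291.5])
def tool(az,tilt,half=True):
    "z down; tilt>0: body leans towards az (deg)"; t=np.radians(tilt)
    z=-np.array([np.sin(t)*np.cos(az),np.sin(t)*np.sin(az),np.cos(t)]); y=np.array([np.sin(az),-np.cos(az),0])
    return R.from_matrix(np.c_[np.cross(y,z),y,z])
def go(name,grasp,Rt):
    "shift and turn from the present pose to bring the grasp point to grasp"
    o=ctrl.get_obs(); R0=R.from_rotvec(o['orientation']); tcp=np.asarray(grasp)+19*Rt.as_matrix()[:,2]
    print(name,"xyz",R0.inv().apply(tcp-o['ee_pos']).round(1),"rot",(R0.inv()*Rt).as_rotvec().round(4),"tcp",tcp.round(1))
def st():
    o=ctrl.get_obs(); print({k:np.round(o[k],2) for k in('t','qpos','ee_pos','ft_force','width','grasp_force')})
A0=np.array([np.sin(np.radians(40))*np.cos(AZ),np.sin(np.radians(40))*np.sin(AZ),np.cos(np.radians(40))])
G1=B0+60*A0; R1=tool(AZ,15)
E
python3 - <<'E'
from g import *
go("above",G1-130*R1.as_matrix()[:,2],R1); print(G1)
E
```

```text
above xyz [ 609.8 -730.3    7.8] rot [ 0.0128 -0.2615  0.1076] tcp [554.7 274.5 215.2]
[526.4457467  269.39591091 107.96266659]
```

```bash
python3 -m inch '[{"xyz":[150,-180,-50],"rot":[0,0,0]},{"xyz":[300,-365,-50],"rot":[0,0,0]},{"xyz":[300,-365,-50],"rot":[0,0,0]},{"xyz":[300,-365,-50],"rot":[0,0,0]},{"xyz":[300,-365,-50],"rot":[0,0,0]},{"xyz":[300,-365,-50],"rot":[0,0,0]},{"xyz":[300,-365,-50],"rot":[0,0,0]},{"xyz":[300,-365,-50],"rot":[0,0,0]},{"xyz":[300,-365,-50],"rot":[0,0,0]},{"xyz":[300,-365,-50],"rot":[0,0,0]},{"xyz":[300,-365,-50],"rot":[0,0,0]},{"xyz":[300,-365,-50],"rot":[0,0,0]}]' 0
python3 - <<'E'
from g import *
st();go("above",G1-130*R1.as_matrix()[:,2],R1)
E
```

```text
t: 1.1
ee_pos: [362.2, -160.7, 273.1]
orientation: [-3.108, -0.454, -0.001]
ft_force: [0.9, -0.3, -1.0]
width: 88.3
grasp_force: 0.0
{'t': np.float64(1.1), 'qpos': array([-0.45,  0.  ,  2.05,  0.  ,  1.09,  0.83]), 'ee_pos': array([ 362.18, -160.66,  273.07]), 'ft_force': array([ 0.91, -0.35, -0.96]), 'width': np.float64(88.25), 'grasp_force': np.float64(0.0)}
above xyz [ 308.9 -362.    58.3] rot [ 0.0139 -0.2624  0.1096] tcp [554.7 274.5 215.2]
```

```bash
python3 -m inch '[{"xyz":[310,-365,40],"rot":[0.013,-0.262,0.109]},{"xyz":[310,-365,40],"rot":[0.013,-0.262,0.109]},{"xyz":[310,-365,40],"rot":[0.013,-0.262,0.109]},{"xyz":[310,-365,40],"rot":[0.013,-0.262,0.109]},{"xyz":[310,-365,40],"rot":[0.013,-0.262,0.109]},{"xyz":[310,-365,40],"rot":[0.013,-0.262,0.109]},{"xyz":[310,-365,40],"rot":[0.013,-0.262,0.109]},{"xyz":[310,-365,40],"rot":[0.013,-0.262,0.109]},{"xyz":[310,-365,40],"rot":[0.013,-0.262,0.109]},{"xyz":[310,-365,58],"rot":[0.013,-0.262,0.109]},{"xyz":[310,-365,58],"rot":[0.013,-0.262,0.109]},{"xyz":[310,-365,58],"rot":[0.013,-0.262,0.109]}]'
python3 -m inch '[{"xyz":[0,0,0],"rot":[0,0,0]},{"xyz":[0,0,0],"rot":[0,0,0]},{"xyz":[0,0,0],"rot":[0,0,0]}]'
python3 - <<'E'
from g import *
st();go("grasp",G1,R1)
for n in C: cv2.imwrite(f"pics/{n}1.png",ctrl.get_image(n)[:,:,::-1])
a=cv2.imread("pics/top1.png")[135:255,130:250]; b=cv2.imread("pics/side1.png")[80:200,180:300]
cv2.imwrite("pics/z1.png",np.hstack([cv2.resize(i,(400,400)) for i in(a,b)]))
E
```

```text
t: 2.1
ee_pos: [555.5, 276.5, 213.5]
orientation: [3.078, 0.276, -0.407]
ft_force: [0.2, 0.0, 0.2]
width: 87.7
grasp_force: 0.0
t: 2.35
ee_pos: [554.5, 273.4, 214.1]
orientation: [3.077, 0.275, -0.408]
ft_force: [-1.0, 1.0, 0.4]
width: 87.6
grasp_force: 0.0
{'t': np.float64(2.35), 'qpos': array([0.41, 0.55, 1.47, 0.06, 1.38, 1.78]), 'ee_pos': array([554.55, 273.39, 214.13]), 'ft_force': array([-1.03,  0.97,  0.37]), 'width': np.float64(87.61), 'grasp_force': np.float64(0.0)}
grasp xyz [  0.3  -1.3 128.9] rot [ 0.0017  0.0019 -0.0015] tcp [521.6 268.5  89.6]
```

View pics/z1.png

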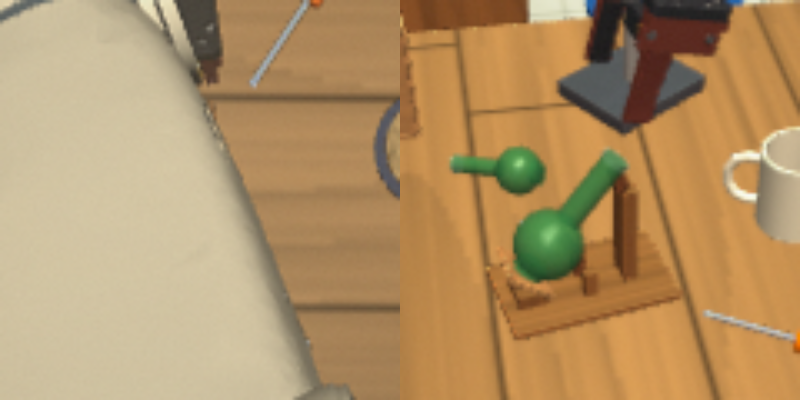

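The side view shows the open fingers above the flask, which hasn't moved (bulb at about (548,243) in the crop); the arm hides the flask in the top view. Next I descend along the tool axis.

```bash
python3 -m inch '[{"xyz":[0,-1,20],"rot":[0,0,0]},{"xyz":[0,-1,40],"rot":[0,0,0]},{"xyz":[0,-1,60],"rot":[0,0,0]},{"xyz":[0,-1,80],"rot":[0,0,0]},{"xyz":[0,-1,95],"rot":[0,0,0]},{"xyz":[0,-1,107],"rot":[0,0,0]},{"xyz":[0,-1,116],"rot":[0,0,0]},{"xyz":[0,-1,123],"rot":[0,0,0]},{"xyz":[0,-1,129],"rot":[0,0,0]},{"xyz":[0,-1,129],"rot":[0,0,0]},{"xyz":[0,-1,129],"rot":[0,0,0]}]'
python3 - <<'E'
from g import *
st();go("grasp",G1,R1)
cv2.imwrite("pics/side2.png",cv2.resize(ctrl.get_image("side")[80:200,180:300,::-1],(600,600)))
E
```

```text
t: 3.37
ee_pos: [522.3, 268.8, 90.3]
orientation: [3.078, 0.275, -0.405]
ft_force: [-0.1, 0.6, 0.9]
width: 87.8
grasp_force: 0.0
{'t': np.float64(3.37), 'qpos': array([0.42, 0.65, 1.61, 0.07, 1.13, 1.78]), 'ee_pos': array([522.3 , 268.78,  90.34]), 'ft_force': array([-0.11,  0.57,  0.94]), 'width': np.float64(87.83), 'grasp_force': np.float64(0.0)}
grasp xyz [-0.5  0.1  0.9] rot [ 0.0008  0.0001 -0.0018] tcp [521.6 268.5  89.6]
```

View pics/side2.png

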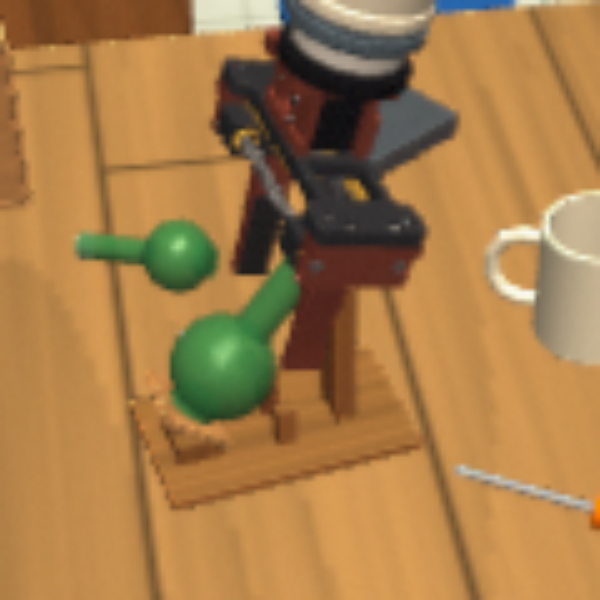

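The fingers straddle the neck (around (285,300)). I close in two steps.

```bash
Z='{"xyz":[0,0,0],"rot":[0,0,0]}'; python3 -m inch '[{"xyz":[0,0,0],"rot":[0,0,0]},{"xyz":[0,0,0],"rot":[0,0,0]},{"xyz":[0,0,0],"rot":[0,0,0]},{"xyz":[0,0,0],"rot":[0,0,0]},{"xyz":[0,0,0],"rot":[0,0,0]},{"xyz":[0,0,0],"rot":[0,0,0]}]' 170
python3 -m inch '[{"xyz":[0,0,0],"rot":[0,0,0]},{"xyz":[0,0,0],"rot":[0,0,0]},{"xyz":[0,0,0],"rot":[0,0,0]},{"xyz":[0,0,0],"rot":[0,0,0]},{"xyz":[0,0,0],"rot":[0,0,0]},{"xyz":[0,0,0],"rot":[0,0,0]}]' 255
python3 - <<'E'
from g import *
st();
r=R.from_rotvec(ctrl.get_obs()['orientation']).inv(); print(r.apply([0,0,110]).round(1))
E
```

```text
t: 3.92
ee_pos: [522.1, 268.8, 90.2]
orientation: [3.078, 0.275, -0.405]
ft_force: [-0.6, 0.4, -0.2]
width: 51.4
grasp_force: 0.0
t: 4.42
ee_pos: [521.9, 268.6, 90.1]
orientation: [3.078, 0.275, -0.406]
ft_force: [-0.9, -0.5, 1.2]
width: 23.5
grasp_force: 29.9
{'t': np.float64(4.42), 'qpos': array([0.42, 0.65, 1.61, 0.07, 1.13, 1.78]), 'ee_pos': array([521.92, 268.57,  90.07]), 'ft_force': array([-0.89, -0.54,  1.24]), 'width': np.float64(23.48), 'grasp_force': np.float64(29.93)}
[ -28.6    0.2 -106.2]
```

Held (23.5 mm, 30 N). I lift straight up slowly.

```bash
python3 -m inch '[{"xyz":[-0.5,0,-2],"rot":[0,0,0]},{"xyz":[-1.6,0,-6],"rot":[0,0,0]},{"xyz":[-3.2,0,-12],"rot":[0,0,0]},{"xyz":[-5.4,0,-20],"rot":[0,0,0]},{"xyz":[-8.1,0,-30],"rot":[0,0,0]},{"xyz":[-11.3,0,-42],"rot":[0,0,0]},{"xyz":[-15,0,-56],"rot":[0,0,0]},{"xyz":[-19,0,-71],"rot":[0,0,0]},{"xyz":[-22.6,0,-84],"rot":[0,0,0]},{"xyz":[-25.6,0,-95],"rot":[0,0,0]},{"xyz":[-27.5,0,-102],"rot":[0,0,0]},{"xyz":[-28.6,0,-106],"rot":[0,0,0]}]'
cat > m2.py <<'E'
import sys
from g import *
# measure held flask: bulb by inscribed circle (side) 
st(); o=ctrl.get_obs()
im=ctrl.get_image("side"); R0=R.from_rotvec(o['orientation']); gp=o['ee_pos']-19*R0.as_matrix()[:,2]
w=[int(x) for x in sys.argv[1:5]] if len(sys.argv)>4 else None
m=green(im); p=proj("side",gp); x,y=int(p[0]),int(p[1]); m=big(m,w or (max(0,x-45),max(0,y-30),x+45,y+60))
d=cv2.distanceTransform(m,cv2.DIST_L2,5); v,u=np.argwhere(d>d.max()-.6).mean(0); print("bulb px",u,v,d.max(),"grasp px",p)
cv2.imwrite("pics/last.png",cv2.resize(im[max(0,y-70):y+70,max(0,x-70):x+70,::-1],(560,560)))
np.save("bulb.npy",[u,v])
E
python3 m2.py; python3 - <<'E'
from g import *
o=ctrl.get_obs(); R0=R.from_rotvec(o['orientation']); gp=o['ee_pos']-19*R0.as_matrix()[:,2]
print("expected bulb px",proj("side",gp-60*A0), gp-60*A0)
# upright by turning about tool y; sign check
for s in(1,-1):
    Rt=R0*R.from_rotvec([0,s*np.radians(40),0]); print(s,(Rt*R0.inv()).apply(A0).round(3))
Rt=R0*R.from_rotvec([0,np.radians(40),0])
for s in(1,-1):
    Rt=R0*R.from_rotvec([0,s*np.radians(40),0]); a=(Rt*R0.inv()).apply(A0); go(f"hover{s}",np.r_[ST,40+40]+60*np.array([0,0,1]),Rt)
E
```

```text
t: 5.42
ee_pos: [522.3, 269.1, 201.5]
orientation: [3.079, 0.275, -0.403]
ft_force: [0.4, -0.3, -1.3]
width: 23.8
grasp_force: 29.9
{'t': np.float64(5.42), 'qpos': array([0.42, 0.51, 1.56, 0.06, 1.32, 1.79]), 'ee_pos': array([522.34, 269.08, 201.47]), 'ft_force': array([ 0.42, -0.26, -1.34]), 'width': np.float64(23.78), 'grasp_force': np.float64(29.92)}
bulb px 222.0 122.5 10.984499 grasp px [234.71376093 106.71181778]
expected bulb px [222.23285575 123.08893058] [489.24875067 263.07826281 173.9054112 ]
1 [-0.     0.001  1.   ]
-1 [0.969 0.175 0.174]
hover1 xyz [ 34.6 236.5  72.4] rot [ 0.      0.6981 -0.    ] tcp [578.9  38.9 122.8]
hover-1 xyz [ 10.2 236.5  72.4] rot [ 0.     -0.6981  0.    ] tcp [555.7  34.7 129.1]
```

```bash
python3 -m inch '[{"xyz":[0.3,7,-0.5],"rot":[0,0.02,0]},{"xyz":[1,22,-2],"rot":[0,0.07,0]},{"xyz":[2,46,-4],"rot":[0,0.14,0]},{"xyz":[3,71,-5.5],"rot":[0,0.21,0]},{"xyz":[4,95,-7.5],"rot":[0,0.28,0]},{"xyz":[5,118,-9],"rot":[0,0.35,0]},{"xyz":[6,142,-11],"rot":[0,0.42,0]},{"xyz":[7,166,-13],"rot":[0,0.49,0]},{"xyz":[8,190,-15],"rot":[0,0.56,0]},{"xyz":[9,213,-16.5],"rot":[0,0.63,0]},{"xyz":[10,230,-18],"rot":[0,0.68,0]},{"xyz":[10,236.5,-18.4],"rot":[0,0.698,0]}]'
python3 -m inch '[{"xyz":[0,0,0],"rot":[0,0,0]},{"xyz":[0,0,0],"rot":[0,0,0]},{"xyz":[0,0,0],"rot":[0,0,0]},{"xyz":[0,0,0],"rot":[0,0,0]}]'
python3 m2.py; cat > m3.py <<'E'
from g import *
o=ctrl.get_obs(); R0=R.from_rotvec(o['orientation']); gp=o['ee_pos']-19*R0.as_matrix()[:,2]
im=ctrl.get_image("top"); m=green(im); cv2.imwrite("pics/lasttop.png",im[:,:,::-1])
print("est bulb",(gp-[0,0,60]).round(1),"px",proj("side",gp-[0,0,60]).round(1)); print("tilt",np.degrees(np.arccos(-R0.as_matrix()[2,2])))
p=proj("top",gp-[0,0,60]).astype(int); print("top px",p,m[p[1]-20:p[1]+20,p[0]-20:p[0]+20].sum())
print("tool world-down unit",R0.inv().apply([0,0,-1]).round(4))
E
python3 m3.py
```

```text
t: 6.47
ee_pos: [576.1, 36.1, 214.1]
orientation: [-3.021, -0.268, -0.669]
ft_force: [-0.0, 1.0, -3.0]
width: 23.8
grasp_force: 29.9
t: 6.8
ee_pos: [578.2, 39.3, 215.3]
orientation: [-3.019, -0.272, -0.668]
ft_force: [0.7, 0.0, -0.3]
width: 23.8
grasp_force: 29.9
{'t': np.float64(6.8), 'qpos': array([0.01, 0.22, 2.03, 0.16, 0.46, 1.28]), 'ee_pos': array([578.18,  39.27, 215.29]), 'ft_force': array([ 0.66,  0.03, -0.27]), 'width': np.float64(23.77), 'grasp_force': np.float64(29.92)}
bulb px 265.75 177.75 10.187599 grasp px [266.73402029 156.53220832]
est bulb [570.3  38.  172.6] px [265.8 174.9]
tilt 24.953297793009995
top px [262 167] 0
tool world-down unit [-0.4219 -0.0014  0.9067]
```

View pics/last.png

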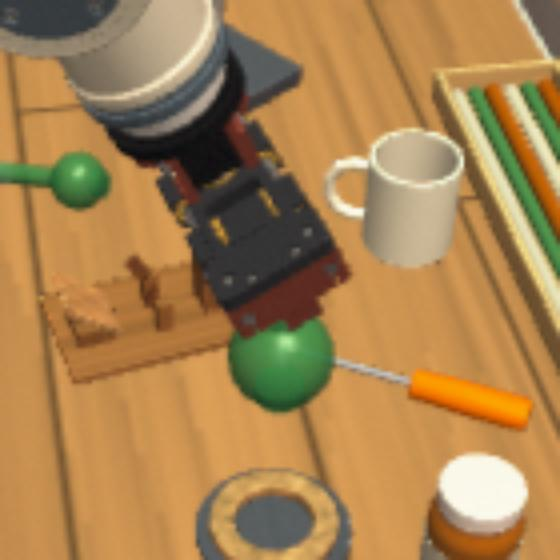

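The upright flask shows its outline centred at px (266,175), as predicted, with the cork ring below it. Lowering.

```bash
python3 -m inch '[{"xyz":[-1.5,0.5,3.6],"rot":[0,0,0]},{"xyz":[-5.5,0.5,12.5],"rot":[0,0,0]},{"xyz":[-12,0.5,27],"rot":[0,0,0]},{"xyz":[-19,0.5,42],"rot":[0,0,0]},{"xyz":[-26,0.5,57],"rot":[0,0,0]},{"xyz":[-32.5,0.5,71],"rot":[0,0,0]},{"xyz":[-38,0.5,83],"rot":[0,0,0]},{"xyz":[-43,0.5,93.5],"rot":[0,0,0]},{"xyz":[-47,0.5,102],"rot":[0,0,0]},{"xyz":[-49.5,0.5,108],"rot":[0,0,0]},{"xyz":[-51,0.5,111],"rot":[0,0,0]},{"xyz":[-51,0.5,111],"rot":[0,0,0]}]'
python3 -m inch '[{"xyz":[0,0,0],"rot":[0,0,0]},{"xyz":[0,0,0],"rot":[0,0,0]},{"xyz":[0,0,0],"rot":[0,0,0]}]'
python3 m2.py; python3 m3.py
```

```text
t: 7.9
ee_pos: [578.0, 38.2, 91.7]
orientation: [-3.02, -0.27, -0.665]
ft_force: [0.2, -0.2, -0.7]
width: 23.7
grasp_force: 29.9
t: 8.15
ee_pos: [579.1, 38.1, 93.7]
orientation: [-3.019, -0.27, -0.67]
ft_force: [0.0, -0.1, -1.1]
width: 23.4
grasp_force: 29.9
{'t': np.float64(8.15), 'qpos': array([0.01, 0.45, 2.1 , 0.42, 0.18, 1.01]), 'ee_pos': array([579.13,  38.14,  93.71]), 'ft_force': array([ 0.02, -0.08, -1.08]), 'width': np.float64(23.35), 'grasp_force': np.float64(29.92)}
bulb px 266.4 211.2 7.5906997 grasp px [265.31182509 192.27930162]
est bulb [571.2  36.8  50.9] px [264.5 207.4]
tilt 25.02106883132644
top px [261 175] 2
tool world-down unit [-0.4229 -0.0015  0.9062]
```

View pics/last.png

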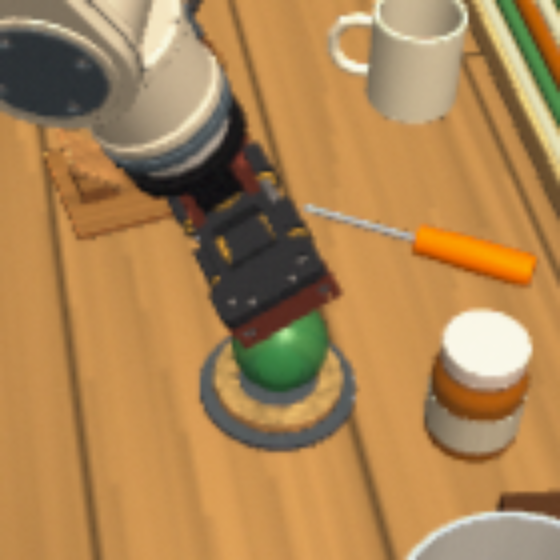

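The bulb is centred over the ring within 1 px (265 against 264), 11 mm up. Creeping down.

```bash
python3 -m inch '[{"xyz":[-1.5,-0.4,1],"rot":[0,0,0]},{"xyz":[-2.5,-0.6,3],"rot":[0,0,0]},{"xyz":[-3.2,-0.6,4.8],"rot":[0,0,0]},{"xyz":[-4,-0.6,6.4],"rot":[0,0,0]},{"xyz":[-4.5,-0.6,7.6],"rot":[0,0,0]},{"xyz":[-4.5,-0.6,7.6],"rot":[0,0,0]},{"xyz":[-4.5,-0.6,7.6],"rot":[0,0,0]}]'
python3 m3.py
python3 -m inch '[{"xyz":[-0.4,0,0.9],"rot":[0,0,0]},{"xyz":[-0.8,0,1.8],"rot":[0,0,0]},{"xyz":[-0.8,0,1.8],"rot":[0,0,0]},{"xyz":[-0.8,0,1.8],"rot":[0,0,0]}]'
python3 m3.py; python3 -c "
from g import *
st()"
```

```text
t: 8.83
ee_pos: [577.7, 38.6, 84.2]
orientation: [-3.019, -0.27, -0.668]
ft_force: [-0.7, -0.2, -1.5]
width: 23.4
grasp_force: 29.9
est bulb [569.9  37.2  41.5] px [263.9 209.6]
tilt 24.951905960799355
top px [261 177] 2
tool world-down unit [-0.4219 -0.0013  0.9067]
t: 9.22
ee_pos: [578.3, 38.4, 82.9]
orientation: [-3.019, -0.27, -0.671]
ft_force: [0.3, -1.1, 2.8]
width: 23.5
grasp_force: 30.0
est bulb [570.4  37.   40.1] px [264. 210.]
tilt 25.032883230942247
top px [261 177] 2
tool world-down unit [-0.4231 -0.0018  0.9061]
{'t': np.float64(9.27), 'qpos': array([0.01, 0.47, 2.11, 0.48, 0.15, 0.94]), 'ee_pos': array([578.28,  38.39,  82.85]), 'ft_force': array([-0.62, -1.8 ,  3.77]), 'width': np.float64(23.53), 'grasp_force': np.float64(29.99)}
```

Foot contact (about 3 N at bulb height 40). I release partly, check, then open and retreat along the tool axis.

```bash
python3 -m inch '[{"xyz":[0,0,0],"rot":[0,0,0]},{"xyz":[0,0,0],"rot":[0,0,0]},{"xyz":[0,0,0],"rot":[0,0,0]},{"xyz":[0,0,0],"rot":[0,0,0]},{"xyz":[0,0,0],"rot":[0,0,0]},{"xyz":[0,0,0],"rot":[0,0,0]}]' 130
python3 -m inch '[{"xyz":[0,0,-3],"rot":[0,0,0]},{"xyz":[0,0,-10],"rot":[0,0,0]},{"xyz":[0,0,-22],"rot":[0,0,0]},{"xyz":[0,0,-40],"rot":[0,0,0]},{"xyz":[0,0,-60],"rot":[0,0,0]},{"xyz":[0,0,-80],"rot":[0,0,0]},{"xyz":[0,0,-100],"rot":[0,0,0]},{"xyz":[0,0,-120],"rot":[0,0,0]},{"xyz":[0,0,-138],"rot":[0,0,0]},{"xyz":[0,0,-150],"rot":[0,0,0]},{"xyz":[0,0,-150],"rot":[0,0,0]},{"xyz":[0,0,-150],"rot":[0,0,0]}]'
python3 - <<'E'
from g import *
st()
for n in C: cv2.imwrite(f"pics/{n}4.png",ctrl.get_image(n)[:,:,::-1])
a=cv2.imread("pics/top4.png")[130:230,210:310]; b=cv2.imread("pics/side4.png")[150:250,215:315]
cv2.imwrite("pics/z4.png",np.hstack([cv2.resize(i,(400,400)) for i in(a,b)]))
E
```

```text
t: 9.77
ee_pos: [577.8, 38.6, 82.4]
orientation: [-3.019, -0.27, -0.668]
ft_force: [0.4, -1.6, -0.2]
width: 42.7
grasp_force: 0.0
t: 10.77
ee_pos: [515.7, 27.4, 219.1]
orientation: [-3.019, -0.27, -0.672]
ft_force: [0.6, -0.4, 0.4]
width: 43.5
grasp_force: 0.0
{'t': np.float64(10.77), 'qpos': array([-0.02,  0.12,  2.15,  0.19,  0.45,  1.22]), 'ee_pos': array([515.71,  27.42, 219.11]), 'ft_force': array([ 0.58, -0.35,  0.4 ]), 'width': np.float64(43.46), 'grasp_force': np.float64(0.0)}
```

View pics/z4.png

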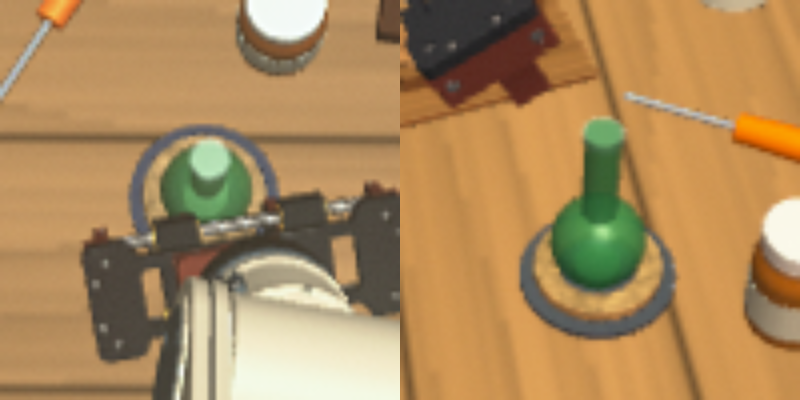

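The flask stands upright in the ring: lip at top px about (262,170) and side px about (266,183).

```bash
python3 - <<'E'
from g import *
print(tri((266,183),(262.3,170.2)))
print(plane("side",266,183,145),plane("top",262.3,170.2,145))
im=cv2.imread("pics/side4.png")[:,:,::-1].copy(); m=big(green(im),(240,170,300,240)); ys,xs=np.nonzero(m); k=ys<193; print("lip row",ys.min(),"neck col",xs[k].mean()); 
d=cv2.distanceTransform(m,cv2.DIST_L2,5); v,u=np.argwhere(d>d.max()-.6).mean(0); print(u,v,d.max(), plane("side",u,v,40), proj("side",[571,37.5,40]))
go("above",[571,37.5,115+95],tool(AZ,0))
E
```

```text
(array([569.99180473,  37.11434442, 144.30554374]), np.float64(3.6629152926089197))
[571.71044237  36.77572015 145.        ] [567.97414472  37.17786036 145.        ]
lip row 180 neck col 265.20535714285717
264.0 210.0 11.587599 [570.27742841  37.05009027  40.        ] [264.22834445 209.84243819]
above xyz [39.9  0.  48.2] rot [ 0.0016 -0.4351 -0.0011] tcp [571.   37.5 191. ]
```

```bash
python3 -m inch '[{"xyz":[5,0,3],"rot":[0,-0.06,0]},{"xyz":[12,0,10],"rot":[0,-0.14,0]},{"xyz":[19,0.5,20],"rot":[0,-0.22,0]},{"xyz":[26,0.5,30],"rot":[0,-0.3,0]},{"xyz":[33,0.5,40],"rot":[0,-0.37,0]},{"xyz":[39,0.5,48],"rot":[0,-0.435,0]},{"xyz":[39,0.5,48],"rot":[0,-0.435,0]},{"xyz":[39,0.5,48],"rot":[0,-0.435,0]},{"xyz":[39,0.5,48],"rot":[0,-0.435,0]},{"xyz":[39,0.5,48],"rot":[0,-0.435,0]}]' 0
python3 - <<'E'
from g import *
st(); go("grasp2",[570.2,37,115],tool(AZ,0))
E
```

```text
t: 11.7
ee_pos: [569.1, 36.7, 190.9]
orientation: [3.128, 0.28, 0.001]
ft_force: [-0.2, 0.5, 0.3]
width: 87.8
grasp_force: 0.0
{'t': np.float64(11.7), 'qpos': array([ 0.04,  0.38,  1.78, -0.  ,  0.98,  1.44]), 'ee_pos': array([569.05,  36.74, 190.94]), 'ft_force': array([-0.23,  0.5 ,  0.33]), 'width': np.float64(87.79), 'grasp_force': np.float64(0.0)}
grasp2 xyz [ 1.1 -0.2 94.9] rot [ 0.0011 -0.0003 -0.0015] tcp [570.2  37.   96. ]
```

```bash
python3 -m inch '[{"xyz":[1,0,8],"rot":[0,0,0]},{"xyz":[1,0,22],"rot":[0,0,0]},{"xyz":[1,0,38],"rot":[0,0,0]},{"xyz":[1,0,54],"rot":[0,0,0]},{"xyz":[1,0,69],"rot":[0,0,0]},{"xyz":[1,0,81],"rot":[0,0,0]},{"xyz":[1,0,90],"rot":[0,0,0]},{"xyz":[1,0,95],"rot":[0,0,0]},{"xyz":[1,0,95],"rot":[0,0,0]},{"xyz":[1,0,95],"rot":[0,0,0]},{"xyz":[1,0,95],"rot":[0,0,0]}]'
python3 -m inch '[{"xyz":[0,0,0],"rot":[0,0,0]},{"xyz":[0,0,0],"rot":[0,0,0]},{"xyz":[0,0,0],"rot":[0,0,0]},{"xyz":[0,0,0],"rot":[0,0,0]},{"xyz":[0,0,0],"rot":[0,0,0]},{"xyz":[0,0,0],"rot":[0,0,0]}]' 170
python3 -m inch '[{"xyz":[0,0,0],"rot":[0,0,0]},{"xyz":[0,0,0],"rot":[0,0,0]},{"xyz":[0,0,0],"rot":[0,0,0]},{"xyz":[0,0,0],"rot":[0,0,0]},{"xyz":[0,0,0],"rot":[0,0,0]},{"xyz":[0,0,0],"rot":[0,0,0]}]' 255
python3 - <<'E'
from g import *
st(); go("hover",np.r_[CA,115+190],tool(AZ,0))
E
```

```text
t: 12.62
ee_pos: [572.0, 36.9, 97.1]
orientation: [3.128, 0.28, 0.003]
ft_force: [0.4, 0.1, -0.5]
width: 88.0
grasp_force: 0.0
t: 13.12
ee_pos: [571.4, 36.9, 96.4]
orientation: [3.128, 0.28, 0.001]
ft_force: [0.4, -0.8, -0.2]
width: 51.1
grasp_force: 0.0
t: 13.62
ee_pos: [571.4, 36.9, 96.4]
orientation: [3.128, 0.28, 0.001]
ft_force: [0.1, 0.0, -0.2]
width: 23.6
grasp_force: 30.0
{'t': np.float64(13.62), 'qpos': array([ 0.04,  0.52,  1.83, -0.  ,  0.79,  1.44]), 'ee_pos': array([571.4 ,  36.93,  96.38]), 'ft_force': array([ 0.06,  0.03, -0.16]), 'width': np.float64(23.6), 'grasp_force': np.float64(30.0)}
hover xyz [-167.3  303.8 -189.3] rot [ 0.0013 -0.0008 -0.0014] tcp [ 460.5 -291.5  286. ]
```

```bash
python3 -m inch '[{"xyz":[0,0,-1.5],"rot":[0,0,0]},{"xyz":[0,0,-5],"rot":[0,0,0]},{"xyz":[0,0,-12],"rot":[0,0,0]},{"xyz":[0,0,-23],"rot":[0,0,0]},{"xyz":[0,0,-40],"rot":[0,0,0]},{"xyz":[0,0,-62],"rot":[0,0,0]},{"xyz":[0,0,-87],"rot":[0,0,0]},{"xyz":[0,0,-113],"rot":[0,0,0]},{"xyz":[0,0,-138],"rot":[0,0,0]},{"xyz":[0,0,-160],"rot":[0,0,0]},{"xyz":[0,0,-178],"rot":[0,0,0]},{"xyz":[0,0,-189],"rot":[0,0,0]}]'
python3 -m inch '[{"xyz":[-2,4,0],"rot":[0,0,0]},{"xyz":[-7,13,0],"rot":[0,0,0]},{"xyz":[-17,31,0],"rot":[0,0,0]},{"xyz":[-30,55,0],"rot":[0,0,0]},{"xyz":[-45,82,0],"rot":[0,0,0]},{"xyz":[-60,109,0],"rot":[0,0,0]},{"xyz":[-75,136,0],"rot":[0,0,0]},{"xyz":[-90,163,0],"rot":[0,0,0]},{"xyz":[-105,190,0],"rot":[0,0,0]},{"xyz":[-119,216,0],"rot":[0,0,0]},{"xyz":[-132,240,0],"rot":[0,0,0]},{"xyz":[-144,261,0],"rot":[0,0,0]}]'
python3 -m inch '[{"xyz":[-10,18,0],"rot":[0,0,0]},{"xyz":[-17,31,0],"rot":[0,0,0]},{"xyz":[-21,39,0],"rot":[0,0,0]},{"xyz":[-23,43,0],"rot":[0,0,0]},{"xyz":[-23,43,0],"rot":[0,0,0]},{"xyz":[-23,43,0],"rot":[0,0,0]},{"xyz":[-23,43,0],"rot":[0,0,0]},{"xyz":[-23,43,0],"rot":[0,0,0]}]'
python3 - <<'E'
from g import *
st(); go("seat",np.r_[CA,39+75],tool(AZ,0))
o=ctrl.get_obs(); t=o['ee_pos']; print("expect bulb px",proj("side",t-[1.2,0,56.4]),proj("top",t-[1.2,0,56.4]))
for n in C: cv2.imwrite(f"pics/{n}5.png",ctrl.get_image(n)[:,:,::-1])
im=cv2.imread("pics/side5.png")[:,:,::-1].copy(); m=big(green(im),(180,200,340,384)); d=cv2.distanceTransform(m,cv2.DIST_L2,5); v,u=np.argwhere(d>d.max()-.6).mean(0); print("bulb",u,v,d.max(),plane("side",u,v,t[2]-56.4))
b=cv2.imread("pics/side5.png")[200:384,150:370]; a=cv2.imread("pics/top5.png")[140:280,330:450]
cv2.imwrite("pics/z5.png",np.hstack([cv2.resize(a,(343,400)),cv2.resize(b,(457,382)).copy() if 0 else cv2.resize(b,(457,400))]))
E
```

```text
t: 14.62
ee_pos: [572.0, 37.2, 289.0]
orientation: [3.128, 0.28, 0.008]
ft_force: [1.0, -0.4, -1.0]
width: 23.8
grasp_force: 30.0
t: 15.62
ee_pos: [473.5, -247.0, 283.9]
orientation: [-3.129, -0.278, 0.003]
ft_force: [-0.4, 0.5, -0.6]
width: 23.5
grasp_force: 30.0
t: 16.28
ee_pos: [461.0, -290.9, 285.6]
orientation: [3.128, 0.281, 0.001]
ft_force: [-0.5, 0.6, -1.8]
width: 23.5
grasp_force: 30.0
{'t': np.float64(16.28), 'qpos': array([-0.58,  0.23,  1.75, -0.  ,  1.16,  0.81]), 'ee_pos': array([ 461.01, -290.88,  285.59]), 'ft_force': array([-0.52,  0.63, -1.76]), 'width': np.float64(23.48), 'grasp_force': np.float64(30.0)}
seat xyz [ -0.8   0.3 190.6] rot [ 0.0011 -0.0007 -0.0003] tcp [ 460.5 -291.5   95. ]
expect bulb px [241.44886132 291.12594129] [400.79422456 208.22254616]
bulb 230.55 293.6 6.5906997 [ 440.82781205 -292.37273237  229.18543738]
```

View pics/z5.png

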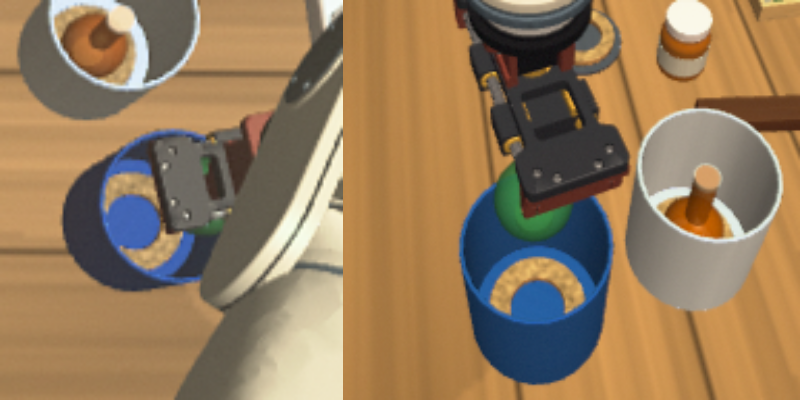

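The flask hangs over the blue canister: bulb centred at side px about (242,291), as expected. A quick cross-check of the canister axis from its cork ring follows.

```bash
python3 - <<'E'
from g import *
for n,roi in(("side",(205,300,285,360)),("top",(350,185,410,245))):
    im=cv2.imread(f"pics/{n}0.png"); h=cv2.cvtColor(im,cv2.COLOR_BGR2HSV); m=((h[...,0]>8)&(h[...,0]<28)&(h[...,1]>60)).astype(np.uint8)
    z=np.zeros_like(m); cv2.circle(z,(243,325) if n=="side" else (382,216),28 if n=="side" else 24,1,-1)
    m=big(m*z,roi); ys,xs=np.nonzero(m); print(n,xs.min(),xs.max(),ys.min(),ys.max(),"proj ring c",proj(n,[460.5,-291.5,15]),
     "ring x extents",[proj(n,[460.5+s*45,-291.5,15]).round(1) for s in(1,-1)],[proj(n,[460.5,-291.5+s*45,15]).round(1) for s in(1,-1)])
E
```

```text
side 221 265 318 344 proj ring c [242.93049239 339.82313515] ring x extents [array([263.6, 336.3]), array([222. , 343.4])] [array([239.8, 319.7]), array([246.3, 361.5])]
top 367 393 201 233 proj ring c [376.34907648 217.23861046] ring x extents [array([375.7, 201.6]), array([377. , 233.1])] [array([360.6, 217.1]), array([392.1, 217.3])]
```

```bash
python3 -m inch '[{"xyz":[0,0.4,3],"rot":[0,0,0]},{"xyz":[0,0.4,10],"rot":[0,0,0]},{"xyz":[0,0.4,21],"rot":[0,0,0]},{"xyz":[0,0.4,35],"rot":[0,0,0]},{"xyz":[0,0.4,50],"rot":[0,0,0]},{"xyz":[0,0.4,66],"rot":[0,0,0]},{"xyz":[0,0.4,82],"rot":[0,0,0]},{"xyz":[0,0.4,98],"rot":[0,0,0]},{"xyz":[0,0.4,113],"rot":[0,0,0]},{"xyz":[0,0.4,126],"rot":[0,0,0]},{"xyz":[0,0.4,137],"rot":[0,0,0]},{"xyz":[0,0.4,146],"rot":[0,0,0]}]'
python3 -m inch '[{"xyz":[0,0,8],"rot":[0,0,0]},{"xyz":[0,0,15],"rot":[0,0,0]},{"xyz":[0,0,21],"rot":[0,0,0]},{"xyz":[0,0,26],"rot":[0,0,0]},{"xyz":[0,0,30],"rot":[0,0,0]},{"xyz":[0,0,33],"rot":[0,0,0]},{"xyz":[0,0,33],"rot":[0,0,0]},{"xyz":[0,0,33],"rot":[0,0,0]},{"xyz":[0,0,33],"rot":[0,0,0]}]'
python3 - <<'E'
from g import *
st(); go("seat",[460.9,-291.5,39+75.4],tool(AZ,0))
E
```

```text
t: 17.38
ee_pos: [460.4, -291.8, 137.9]
orientation: [3.129, 0.28, -0.001]
ft_force: [-0.8, -1.0, -1.0]
width: 23.6
grasp_force: 30.0
t: 18.13
ee_pos: [461.3, -292.4, 107.0]
orientation: [3.127, 0.28, 0.002]
ft_force: [0.5, -0.6, -1.4]
width: 23.6
grasp_force: 30.0
{'t': np.float64(18.13), 'qpos': array([-0.59,  0.47,  1.88, -0.  ,  0.79,  0.81]), 'ee_pos': array([ 461.27, -292.41,  106.99]), 'ft_force': array([ 0.5 , -0.59, -1.36]), 'width': np.float64(23.55), 'grasp_force': np.float64(30.0)}
seat xyz [-0.2 -1.  11.6] rot [ 0.0018 -0.0012 -0.0014] tcp [ 460.9 -291.5   95.4]
```

```bash
python3 -m inch '[{"xyz":[0,-0.5,2],"rot":[0,0,0]},{"xyz":[0,-0.8,4],"rot":[0,0,0]},{"xyz":[0,-0.8,6],"rot":[0,0,0]},{"xyz":[0,-0.8,7.5],"rot":[0,0,0]},{"xyz":[0,-0.8,9],"rot":[0,0,0]},{"xyz":[0,-0.8,10],"rot":[0,0,0]},{"xyz":[0,-0.8,10],"rot":[0,0,0]},{"xyz":[0,-0.8,10],"rot":[0,0,0]}]'
python3 -m inch '[{"xyz":[0,0,0.6],"rot":[0,0,0]},{"xyz":[0,0,1.2],"rot":[0,0,0]},{"xyz":[0,0,1.2],"rot":[0,0,0]},{"xyz":[0,0,1.2],"rot":[0,0,0]}]'
```

```text
t: 18.8
ee_pos: [460.9, -291.5, 96.6]
orientation: [3.128, 0.28, 0.001]
ft_force: [-0.0, 1.1, -1.6]
width: 23.6
grasp_force: 30.0
t: 19.13
ee_pos: [460.9, -291.5, 95.5]
orientation: [3.128, 0.28, 0.001]
ft_force: [0.4, -0.5, -1.3]
width: 23.7
grasp_force: 30.0
```

```bash
python3 -m inch '[{"xyz":[0,0,0.5],"rot":[0,0,0]},{"xyz":[0,0,0.5],"rot":[0,0,0]},{"xyz":[0,0,0.5],"rot":[0,0,0]}]'
python3 -m inch '[{"xyz":[0,0,0.5],"rot":[0,0,0]},{"xyz":[0,0,0.5],"rot":[0,0,0]},{"xyz":[0,0,0.5],"rot":[0,0,0]}]'
```

```text
t: 19.38
ee_pos: [461.1, -291.6, 95.3]
orientation: [3.128, 0.28, 0.002]
ft_force: [-1.5, 0.4, 3.9]
width: 23.9
grasp_force: 30.0
t: 19.63
ee_pos: [461.2, -291.6, 95.3]
orientation: [3.128, 0.28, 0.002]
ft_force: [-3.2, 2.3, 9.1]
width: 23.9
grasp_force: 30.0
```

Contact at exactly the seat height. I back off the preload, then open part way and check.

```bash
python3 -m inch '[{"xyz":[0,0,-0.6],"rot":[0,0,0]},{"xyz":[0,0,-0.6],"rot":[0,0,0]},{"xyz":[0,0,-0.6],"rot":[0,0,0]}]'
python3 -m inch '[{"xyz":[0,0,0],"rot":[0,0,0]},{"xyz":[0,0,0],"rot":[0,0,0]},{"xyz":[0,0,0],"rot":[0,0,0]},{"xyz":[0,0,0],"rot":[0,0,0]},{"xyz":[0,0,0],"rot":[0,0,0]},{"xyz":[0,0,0],"rot":[0,0,0]}]' 130
python3 -m inch '[{"xyz":[0,0,-2],"rot":[0,0,0]},{"xyz":[0,0,-8],"rot":[0,0,0]},{"xyz":[0,0,-18],"rot":[0,0,0]},{"xyz":[0,0,-32],"rot":[0,0,0]},{"xyz":[0,0,-50],"rot":[0,0,0]},{"xyz":[0,0,-72],"rot":[0,0,0]},{"xyz":[0,0,-96],"rot":[0,0,0]},{"xyz":[0,0,-120],"rot":[0,0,0]},{"xyz":[0,0,-142],"rot":[0,0,0]},{"xyz":[0,0,-158],"rot":[0,0,0]},{"xyz":[0,0,-168],"rot":[0,0,0]},{"xyz":[0,0,-172],"rot":[0,0,0]}]'
python3 -m inch '[{"xyz":[-10,-20,0],"rot":[0,0,0]},{"xyz":[-25,-50,0],"rot":[0,0,0]},{"xyz":[-40,-80,0],"rot":[0,0,0]},{"xyz":[-55,-110,0],"rot":[0,0,0]},{"xyz":[-65,-130,0],"rot":[0,0,0]},{"xyz":[-70,-140,0],"rot":[0,0,0]},{"xyz":[-70,-140,0],"rot":[0,0,0]},{"xyz":[-70,-140,0],"rot":[0,0,0]},{"xyz":[-70,-140,0],"rot":[0,0,0]}]'
python3 - <<'E'
from g import *
st()
for n in C: cv2.imwrite(f"pics/{n}6.png",ctrl.get_image(n)[:,:,::-1])
a=cv2.imread("pics/top6.png"); b=cv2.imread("pics/side6.png")
cv2.imwrite("pics/z6.png",np.hstack([cv2.resize(a,(400,300)),cv2.resize(b,(400,300))]))
E
```

```text
t: 19.88
ee_pos: [461.1, -291.6, 95.3]
orientation: [3.128, 0.28, 0.002]
ft_force: [-0.6, 0.4, 4.8]
width: 23.6
grasp_force: 30.0
t: 20.38
ee_pos: [460.9, -291.5, 94.9]
orientation: [3.128, 0.28, 0.001]
ft_force: [0.2, 0.9, -0.0]
width: 43.1
grasp_force: 0.0
t: 21.38
ee_pos: [461.4, -291.7, 269.5]
orientation: [3.126, 0.28, 0.006]
ft_force: [0.3, -0.4, -1.1]
width: 42.8
grasp_force: 0.0
t: 22.13
ee_pos: [368.2, -166.8, 267.1]
orientation: [3.127, 0.279, 0.003]
ft_force: [0.3, 0.2, -1.0]
width: 43.2
grasp_force: 0.0
{'t': np.float64(22.13), 'qpos': array([-0.45,  0.02,  2.04, -0.  ,  1.07,  0.94]), 'ee_pos': array([ 368.16, -166.85,  267.06]), 'ft_force': array([ 0.33,  0.16, -0.97]), 'width': np.float64(43.2), 'grasp_force': np.float64(0.0)}
```

View pics/z6.png

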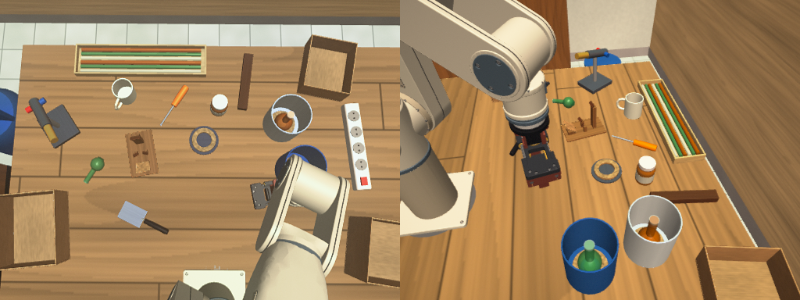

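The side view shows the flask upright in the blue canister (lip at about (589,243) in the composite), the gripper well clear, and everything else in place.

```bash
python3 -c "
from workcell import ctrl
print(ctrl.close_job())"
```

```text
the job is handed in; nothing more can be done
None
```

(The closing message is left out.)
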